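# Hang the spring balance on the latched hook and tug-test it

### The arm

A 6-joint arm with a two-finger parallel gripper is mounted at the origin on the work surface. World frame = base frame: x ahead of the robot, y to its left, z up, the work surface at z = 0. Lengths are in m, angles in rad, forces in N, time in s.
With the tool pointing down it reaches from about 0.35 to 0.975 m from the base axis. Payload 4.9 kg.
Tool frame: the origin (TCP) lies at the very end of the fingers, on their centre line; the grasp point (between the pads) lies 19 mm behind it (manip.grip_depth is the distance from the TCP to the grasp point, in m); z points along the fingers, x is the direction in which the jaws open and shut, and the axes are right-handed (so a half turn about z gives the same grasp; the last joint's range is limited). The gripper opens to 85 mm and grips with 20 to 120 N. Pads are 22 mm wide; open, the fingers measure 114 mm over their backs; the gripper's body (76 mm by 85 mm) begins 54 mm behind the grasp point. The pads swing forward as they close: fully open they stand 13 mm farther back than shut.
Start: joints at [1.11, 0.053, 1.613, -0, 1.476, -0.119], TCP at [0.209, 0.589, 0.231] pointing down, gripper open.
Joint ranges: [-3.01, 3.01], [-1.01, 2.22], [0.06, 2.58], [-1.02, 4.17], [0.09, 2.62], [-3.14, 3.14]. Speed limits (rad/s): [2.57, 2.57, 3.14, 3.14, 3.14, 3.14].

### API

Orientations are given as a unit quaternion [w, x, y, z].
In Python, from plant import manip gives the robot as it stands. The module is installed in compiled form; this text tells all that it offers.
- The arm moves only by the shell command python3 -m crank 'ROWS' [OPENING]. ROWS is JSON, a list of rows, each a list of 4 numbers: the shift along the tool's x, y, z in cm, then the turn about the tool's z in units of 6 degrees (1.0 is 6 degrees). A call has 1 to 10 rows; each row shifts and turns the commanded pose from where the row before left it, along the tool's axes as they then stand; what a row does not reach is not made up. A row lasts 1/12 s, in which the tool goes at most 41.7 mm and 7.16 degrees, less where a joint would pass 70% of its speed; a pose out of reach is approached as far as the arm can. A call with a gripper value outside its range is refused whole. OPENING is the opening, from 0 (shut) to 1 (fully open), set as the call begins (- or left out, the last holds). The fingers move at their own pace and stop on an object; the grip force is fixed at half the most. Time passes only in rows, so rows that do not move let the fingers close. It gives the time, the measured TCP pose, the force and the opening at its end, in the units of the state.
- manip.state(): the state, without advancing time (a new reading comes with each control period).
- manip.grab_frame(name): name is "side" or "top"; returns a dict with "img" (400x640x3 uint8, red, green, blue), "intrinsics" (3x3 intrinsics, pixels), "position" and "orientation" of the camera in the world. Camera axes: x right, y up, looking along -z (the intrinsics and any distortion apply to the point x, -y, -z); pixel columns grow to the right and rows downward; lengths in m; the calibration is good to about 2 mm. A picture is of the moment at which its call begins. There is no depth.
- manip.job_done(): hands the job in, once; it reports no verdict.
The state is a dict: "time": time; "joint_pos": joint angles; "joint_vel": joint speeds; "joint_efforts": joint torques, N m; "tool_pos": TCP position; "tool_rot": TCP orientation; "contact_force": force on the tool from outside, world axes, zero at the start; "ft_torque": the same for the moment, N m; "gripper_width": opening from 0.0 (shut) to 1.0 (fully open).
Only numpy, scipy, OpenCV 4.12 (cv2) and the standard library are available. Lean on these libraries where they do the work, as an engineer would, in place of code of your own. Each camera call takes 0.05 s, during which the arm holds its last target.

### The job

Take the spring balance out of its pocket in the wooden block and hang it by its bail on the hook of the weighing post, pushing the bail past the spring latch until the latch has snapped shut over it. Before letting go, tug the balance straight down with about 8 N for a second to make sure that it is held, never putting more than 15 N on the hook, then let go and leave it hanging still and upright. Leave everything else where it is.

Things in the scene. Friction and masses are not known exactly. Their poses are not given: they have to be found in the camera images.
- balance_mid (a point): flat grey spring balance standing upright in the block, 0.24 kg: case 18 (x) x 44 (y) x 88 (z) mm, white scale on both faces, steel bail on top, weighing hook on a sprung rod reaching 29 mm below the case. Point on its middle axis, 65 mm above the case's underside (23 mm below its top); z up, y across its width, both faces alike. Grip it across the width
- bail_top (a point): middle of the underside of the bail's arched top bar (5 mm round), 67 mm above balance_mid: it must rest on the hook's seat. Below it the opening is 44 mm high, 30 mm wide. The bail's two flat legs (12 mm in x, outer faces 44 mm apart, flush with the case's sides) reach from the case's top to 4 mm below this point and are good to grip. Axes as balance_mid
- post: weighing post, fixed. Origin on the bench right under the hook's seat (the floor of its bowl); x points from the hook to the column (16 mm round, at x = 85 mm), z up. The hook bracket is clamped on the column by hand, so the seat's height is not measured: 235 mm above the bench, give or take 4 mm; find it by feel. Base plate 110 x 100 x 12 mm under the column
- column_top (a point): middle of the column's top, 260 mm above the bench; axes as post. The hook, 6 mm steel rod in the post's xz plane (heights from its seat): bowl floor x -6 to 6 mm (underside at -6), front limb to the tip (x -11.5, top at 20, inner face x -8.5 mm), back limb to an arm at 8 to 14 that runs to the clamp. Latch hinge x 14, at 23; nothing stands over 30 above the seat
- latch (a joint): steel spring latch, tongue 8 mm wide and 21 mm long, hinged on the hook's back limb, sloping down to just inside the tip and closing the mouth. 0 = shut, grows as it is pushed down and in, to 0.9 rad. A bar lowered just inside the tip (bar's middle at x = -5 to 0 mm of post) opens it with 2 to 5 N; it snaps shut over the bar once that is within some 4 mm of the seat
- block: wooden block 100 (x) x 130 (y) x 75 (z) mm, fixed, origin at the centre of its underside, z up. Its pocket, 23 x 49 mm, is centred 20 mm towards +x and holds the balance's case 40 mm deep (case's underside 35 mm above the bench), its width along the block's y
- gauge_a: steel plug gauge 70 mm tall, 18 mm thick, standing in a round hole of the block, reaching 105 mm above the bench. Origin at its foot. Leave alone
- gauge_b: the other, equal plug gauge in the block. Leave alone
- bush_0: brass bush, 28 mm wide, 24 mm tall, origin at its foot. Leave alone
- bush_1: another, equal brass bush. Leave alone
- bush_2: another, equal brass bush. Leave alone
- loupe: black loupe lying flat, lens rim 48 mm wide, 12 mm thick, handle to 98 mm along its -x, origin under the lens. Leave alone
- pan: aluminium weighing pan, 72 mm wide, 22 mm tall, origin under its centre. Leave alone

How it is judged:
On the way, in this order (a step that is already met when the one before it is completed fails the run):
1. the balance is lifted clear of its pocket (z of balance_mid in the frame of block above 0.145 m), for 0.1 s.
2. still gripped, the bail lies on the hook's seat behind the shut latch and the hook carries more than 7 N (weight and downward tug together) for 0.7 s (contact force between the fingers and balance above 1 N and value of joint latch below 0.1 rad and z of bail_top in the frame of post between 0.227 and 0.243 m and x of bail_top in the frame of post between -0.01 and 0.012 m and contact force between balance and post above 7 N), for 0.7 s.
At the end, for the whole second after the job is handed in: the balance hangs free: its bail's underside 227 to 243 mm above the bench, 10 mm before to 12 mm behind the seat, its weight on the hook (over 1 N), latch shut (under 0.1 rad), upright within 0.15 rad, slower than 0.03 m/s, not touched by the fingers (value of joint latch below 0.1 rad and z of bail_top in the frame of post between 0.227 and 0.243 m and x of bail_top in the frame of post between -0.01 and 0.012 m and contact force between balance and post above 1 N and angle between balance_mid's own z axis and vertical below 0.15 rad and linear speed of balance below 0.03 m/s and contact force between the fingers and balance below 0.1 N).
It fails at once if more than 16 N is put on the hook or its latch (contact force between balance and post above 16 N).
It fails at once if a plug gauge, bush, loupe or pan is moved more than 25 mm (distance of any of gauge_a, gauge_b, bush_0, bush_1, bush_2, loupe, pan from where it was at the start of the episode above 0.025 m).
It also fails if it takes over 54 s, if anything falls off the work surface, if the arm or the gripper's body presses on something with over 40 N, if the wrist force passes 120 N, or if a joint passes its speed limit or range.

## Working session

There is one attempt and no reset: what is moved stays moved. The work goes in short steps, Python scripts to look and compute and a shell command to move; the robot and the scene stay as the last step left them, time stands still between calls to the robot, and variables do not carry over. Pictures are saved under pics/ and viewed, and the job is handed in when it is done.

```bash
mkdir -p pics
cat > h.py <<'E'
import numpy as np, cv2
from scipy.spatial.transform import Rotation as R
from plant import manip
def snap(n,f):
    d=manip.grab_frame(n); cv2.imwrite(f'pics/{f}.png',d['img'][:,:,::-1])
    np.savez(f'pics/{f}.npz',img=d['img'],K=d['intrinsics'],p=d['position'],q=d['orientation']); return d
def load(f): return np.load(f'pics/{f}.npz')
def ray(d,u,v):
    k=np.linalg.inv(d['K'])@[u,v,1]; q=d['q']
    return np.array(d['p']),R.from_quat([q[1],q[2],q[3],q[0]]).apply([k[0],-k[1],-k[2]])
def onz(d,u,v,z):
    p,r=ray(d,u,v); return p+r*(z-p[2])/r[2]
def proj(d,P):
    q=d['q']; c=R.from_quat([q[1],q[2],q[3],q[0]]).inv().apply(np.array(P)-d['p']); c=c*[1,-1,-1]
    k=d['K']@c; return k[:2]/k[2]
def tri(d1,a,d2,b):
    p,r=ray(d1,*a);s,t=ray(d2,*b); r/=np.linalg.norm(r);t/=np.linalg.norm(t)
    x=np.linalg.lstsq(np.c_[r,-t],s-p,rcond=None)[0]; A=p+r*x[0];B=s+t*x[1]
    return (A+B)/2,np.linalg.norm(A-B)
E
python3 - <<'E'
from h import *
for n in('side','top'):
    d=snap(n,n+'0'); print(n,d.keys(),d['intrinsics'],d['position'],d['orientation'])
print(manip.state())
E
```

```text
side dict_keys(['img', 'intrinsics', 'position', 'orientation']) [[447.93555648   0.         315.08679362]
 [  0.         447.93555648 195.64488548]
 [  0.           0.           1.        ]] [0.409661   0.75737457 0.67649974] [-0.08471382 -0.04892085  0.47824081  0.87276345]
top dict_keys(['img', 'intrinsics', 'position', 'orientation']) [[501.94763522   0.         319.40549431]
 [  0.         501.94763522 202.50801615]
 [  0.           0.           1.        ]] [ 0.38814378 -0.00869911  1.1443098 ] [-0.69908627 -0.05802741  0.05214883  0.71076839]
{'time': 0.1, 'joint_pos': array([ 1.11001253e+00,  5.32910455e-02,  1.61415857e+00,  1.71555611e-05,
        1.47603006e+00, -1.19023685e-01]), 'joint_vel': array([-0.00010411, -0.00267431, -0.00377374,  0.00068618,  0.00115397,
        0.00017429]), 'joint_efforts': array([ 3.49013690e-04, -3.94902742e+01, -3.71363211e+01, -6.86282442e-05,
        4.04597085e-03, -1.90250819e-05]), 'tool_pos': array([0.20921908, 0.5883347 , 0.23018473]), 'tool_rot': array([ 4.41094609e-04,  8.17051492e-01,  5.76563933e-01, -8.34094911e-04]), 'contact_force': array([-0.23777651,  0.38270278, -0.19294709]), 'ft_torque': array([ 0.06425373,  0.07382754, -0.00109239]), 'gripper_width': 1.0017745417320536}
```

View pics/side0.png

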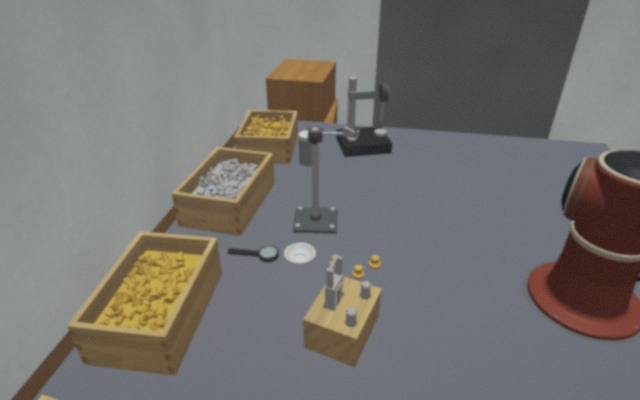

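View pics/top0.png

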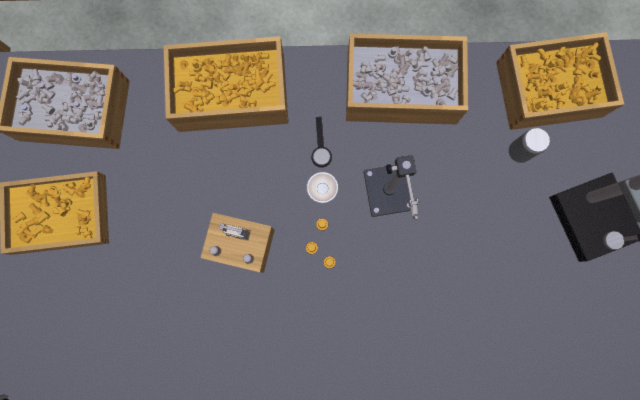

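Run:
```python
from h import *
a=load('top0');b=load('side0')
i=a['img'][140:290,180:440];cv2.imwrite('pics/c1.png',cv2.resize(i,None,fx=3,fy=3,interpolation=2)[:,:,::-1])
i=b['img'][110:240,280:380]
j=b['img'][240:370,290:390]
cv2.imwrite('pics/c2.png',cv2.resize(np.hstack([i,j]),None,fx=4,fy=4,interpolation=2)[:,:,::-1])
print(onz(a,320,200,0),onz(a,330,200,0),onz(a,320,210,0))
```

```text
[ 0.57400145 -0.00205496  0.        ] [ 0.57360017 -0.02514404  0.        ] [ 0.5506794 -0.0016816  0.       ]
```

View pics/c1.png

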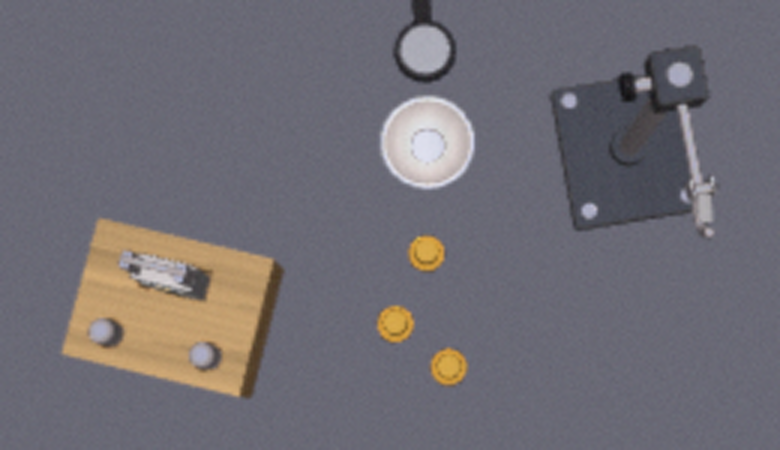

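View pics/c2.png

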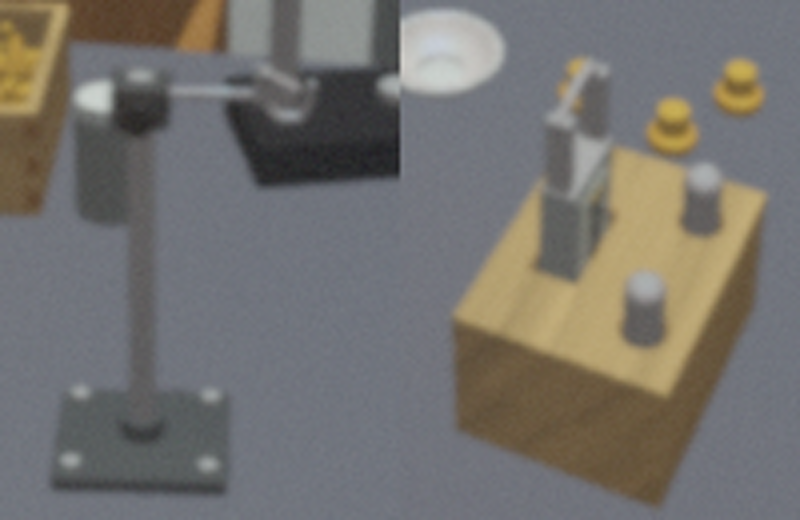

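```bash
python3 - <<'E'
from h import *
a=load('top0');b=load('side0')
hsv=cv2.cvtColor(a['img'],cv2.COLOR_RGB2HSV); s=hsv[:,:,1].copy(); m=((hsv[:,:,0]>10)&(hsv[:,:,0]<30)&(s>70)&(hsv[:,:,2]>120)).astype(np.uint8)
m[:, :190]=0;m[:,280:]=0;m[:205]=0;m[280:]=0
c=max(cv2.findContours(m,0,2)[0],key=cv2.contourArea); r=cv2.minAreaRect(c); print(r)
P=[onz(a,*q,.075)[:2] for q in cv2.boxPoints(r)]; print(np.round(P,4)); 
for k in range(4): d=P[(k+1)%4]-P[k]; print(np.hypot(*d),np.degrees(np.arctan2(d[1],d[0])))
C=np.mean(P,0);print('C',C)
# gauges tops / post
cr=lambda x,y:(180+x/3-.33,140+y/3-.33)
print('gauges',onz(a,*cr(102,331),.105),onz(a,*cr(203,354),.105))
print('col top z.26',onz(a,*cr(680,74),.26)); 
print('col tri',tri(a,cr(680,74),b,(280+142/4,110+74/4)))
print('tip z.255',onz(a,*cr(707,231),.252))
print('bolts', [np.round(onz(a,*cr(*q),.012),4) for q in((570,101),(590,211),(686,195))])
print('bolts side',[np.round(onz(b,280+x/4,110+y/4,.012),4) for x,y in((80,392),(211,395),(207,464),(70,460))])
E
python3 - <<'E'
from h import *
a=load('top0');b=load('side0')
i=a['img'][155:225,380:430];j=a['img'][215:260,205:255]
cv2.imwrite('pics/c3.png',cv2.resize(i,None,fx=8,fy=8,interpolation=2)[:,:,::-1])
cv2.imwrite('pics/c4.png',cv2.resize(j,None,fx=10,fy=10,interpolation=2)[:,:,::-1])
E
```

```text
((235.67648315429688, 241.79412841796875), (60.876441955566406, 47.2944450378418), 14.03624439239502)
[[0.4428 0.2536]
 [0.5408 0.2309]
 [0.5067 0.1035]
 [0.4097 0.1279]]
0.10063756791051298 -13.03593119517139
0.13184433334867457 -105.00009610611241
0.10002331471908757 165.91788893327475
0.12999876984838285 75.25022889263153
C [0.47500244 0.17896046]
gauges [0.45594933 0.21903986 0.105     ] [0.43902213 0.14917408 0.105     ]
col top z.26 [ 0.59416537 -0.16016584  0.26      ]
col tri (array([ 0.59342303, -0.16023555,  0.25987046]), np.float64(0.001512342388345979))
tip z.255 [ 0.49991127 -0.17351116  0.252     ]
bolts [array([ 0.6323, -0.1175,  0.012 ]), array([ 0.5468, -0.13  ,  0.012 ]), array([ 0.5578, -0.2032,  0.012 ])]
bolts side [array([ 0.6427, -0.1968,  0.012 ]), array([ 0.557 , -0.2096,  0.012 ]), array([ 0.5471, -0.1337,  0.012 ]), array([ 0.6319, -0.1216,  0.012 ])]
```

View pics/c3.png

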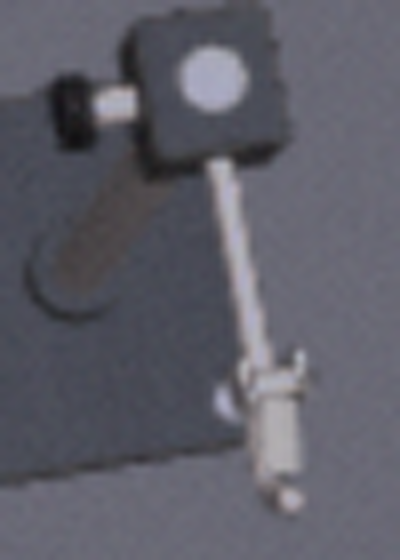

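View pics/c4.png

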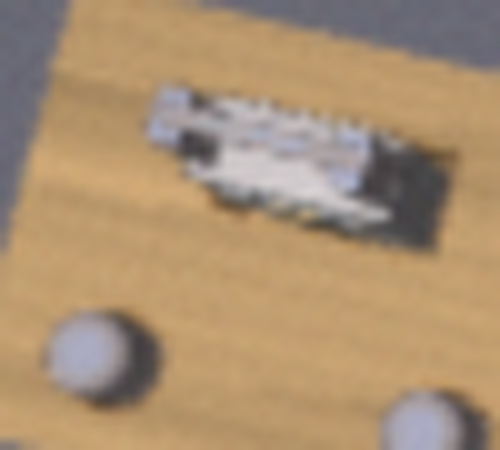

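```bash
cat >> h.py <<'E'
def T():
    s=manip.state(); q=s['tool_rot']; return s,R.from_quat([q[1],q[2],q[3],q[0]])
def plan(target,jawdeg=None):
    s,r=T(); d=r.inv().apply(np.array(target)-s['tool_pos'])*100
    x=r.apply([1,0,0]); a=np.degrees(np.arctan2(x[1],x[0])); 
    print('t',round(s['time'],2),'tcp',np.round(s['tool_pos'],4),'jaw',round(a,2),'cm in tool',np.round(d,2),'turn units',None if jawdeg is None else round((a-jawdeg)/6,2),'F',np.round(s['contact_force'],2),'g',round(s['gripper_width'],3),'z',np.round(r.apply([0,0,1]),4))
E
python3 - <<'E'
from h import *
a=load('top0');b=load('side0')
f=lambda x,y:onz(a,205+x/10-.45,215+y/10-.45,.172)
p,q=f(165,115),f(352,165); print('bail top',(p+q)/2, np.degrees(np.arctan2(*(p-q)[1::-1])),np.linalg.norm(p-q))
# side view bail top ends: crop c2 second half
g=lambda x,y:(290+(x-400)/4,240+y/4)
print(tri(a,(205+25.4,215+13.5),b,g(579,92)))
print('side legs tops z~.165',onz(b,*g(597,66),.17),onz(b,*g(560,115),.17))
plan([.494,.1735,.25],76)
E
```

```text
bail top [0.49275715 0.17242295 0.172     ] 74.1421612564617 0.038057307018925526
(array([0.49347633, 0.1740064 , 0.16330732]), np.float64(0.0006165632939183729))
side legs tops z~.165 [0.48710529 0.16341919 0.17      ] [0.49758681 0.19745714 0.17      ]
t 0.1 tcp [0.2092 0.5883 0.2302] jaw 70.42 cm in tool [-29.54  40.73  -1.94] turn units -0.93 F [-0.24  0.38 -0.19] g 1.002 z [-9.0e-04 -1.7e-03 -1.0e+00]
```

```bash
python3 -m crank '[[-1.85,2.55,-0.4,0],[-1.85,2.55,-0.4,0],[-1.85,2.55,-0.4,0],[-1.85,2.55,-0.4,0],[-1.85,2.55,-0.4,0],[-1.85,2.55,0,0],[-1.85,2.55,0,0],[-1.85,2.55,0,0]]' 1
python3 -m crank '[[-1.85,2.55,0,0],[-1.85,2.55,0,0],[-1.85,2.55,0,0],[-1.85,2.55,0,0],[-1.85,2.55,0,0],[-1.85,2.55,0,0],[-1.85,2.55,0,0],[-1.6,2.5,0,0],[0,0,0,-0.85],[0,0,0,0]]'
python3 - <<'E'
from h import *
plan([.4937,.1735,.129],75.5)
E
```

```text
time: 0.77
tool_pos: [0.3525, 0.3795, 0.2509]
tool_rot: [0.0, 0.817, 0.577, -0.0]
contact_force: [1.5, 0.5, -0.4]
gripper_width: 0.998
time: 1.6
tool_pos: [0.4954, 0.1743, 0.2506]
tool_rot: [-0.0, 0.791, 0.612, -0.001]
contact_force: [-0.0, 0.3, 0.4]
gripper_width: 1.0
t 1.6 tcp [0.4954 0.1743 0.2506] jaw 75.44 cm in tool [-0.12 -0.13 12.16] turn units -0.01 F [-0.05  0.26  0.43] g 1.0 z [-1.4e-03 -2.0e-04 -1.0e+00]
```

```bash
python3 -m crank '[[-0.12,-0.13,1,0],[0,0,1.5,0],[0,0,1.5,0],[0,0,1.5,0],[0,0,0,0]]'
python3 - <<'E'
from h import *
plan([.4937,.1735,.129],75.5)
d=snap('side','s1');e=snap('top','t1')
i=d['img'][190:360,270:420];cv2.imwrite('pics/c5.png',cv2.resize(i,None,fx=4,fy=4,interpolation=2)[:,:,::-1])
i=e['img'][180:290,180:300];cv2.imwrite('pics/c6.png',cv2.resize(i,None,fx=5,fy=5,interpolation=2)[:,:,::-1])
E
```

```text
time: 2.02
tool_pos: [0.4904, 0.1753, 0.1916]
tool_rot: [-0.002, 0.791, 0.612, -0.003]
contact_force: [-0.1, 0.5, -1.1]
gripper_width: 1.0
t 2.02 tcp [0.4904 0.1753 0.1916] jaw 75.52 cm in tool [-0.07  0.41  6.26] turn units 0.0 F [-0.08  0.47 -1.07] g 1.0 z [-0.0073 -0.0014 -1.    ]
```

View pics/c5.png

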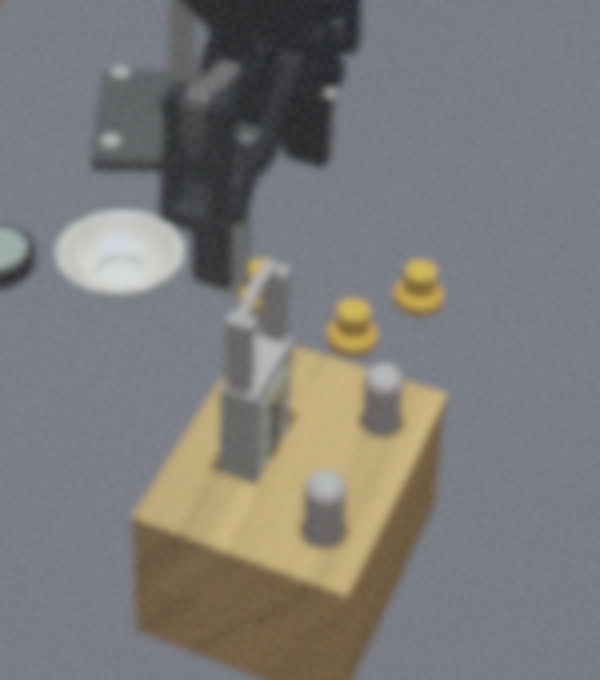

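View pics/c6.png

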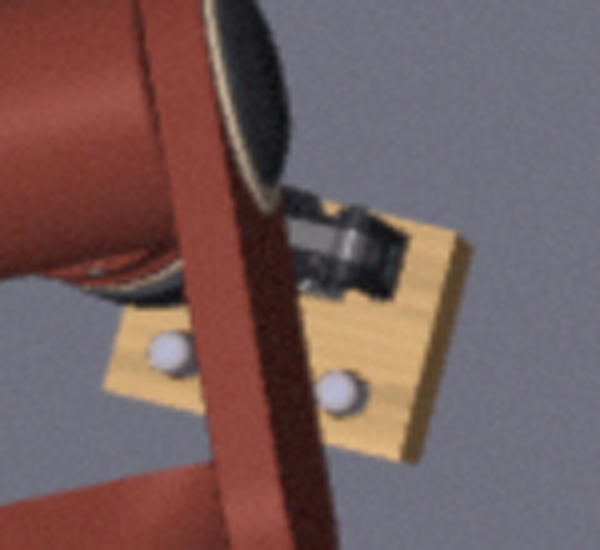

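```bash
python3 -m crank '[[0,0,0,0],[0,0,0,0]]'
python3 - <<'E'
from h import *
plan([.4937,.1735,.129],75.5)
E
```

```text
time: 2.28
tool_pos: [0.494, 0.1753, 0.1976]
tool_rot: [0.0, 0.791, 0.612, 0.001]
contact_force: [0.3, 0.1, 0.0]
gripper_width: 1.0
t 2.28 tcp [0.494  0.1753 0.1976] jaw 75.53 cm in tool [-0.19  0.01  6.86] turn units 0.0 F [0.29 0.08 0.02] g 1.0 z [ 2.1e-03  5.0e-04 -1.0e+00]
```

```bash
python3 -m crank '[[-0.1,0,0.9,0],[0,0,0.9,0],[0,0,0.9,0],[0,0,0.9,0],[0,0,0.9,0],[0,0,0.8,0],[0,0,0.7,0],[0,0,0.5,0],[0,0,0,0],[0,0,0,0]]'
python3 - <<'E'
from h import *
plan([.4937,.1735,.129],75.5)
d=snap('side','s2')
i=d['img'][190:360,270:420];cv2.imwrite('pics/c7.png',cv2.resize(i,None,fx=4,fy=4,interpolation=2)[:,:,::-1])
E
```

```text
time: 3.12
tool_pos: [0.4932, 0.1739, 0.131]
tool_rot: [-0.0, 0.791, 0.612, -0.0]
contact_force: [0.0, -0.2, 0.6]
gripper_width: 1.001
t 3.12 tcp [0.4932 0.1739 0.131 ] jaw 75.52 cm in tool [-0.03  0.06  0.2 ] turn units 0.0 F [ 0.03 -0.2   0.64] g 1.001 z [-5.e-04 -1.e-04 -1.e+00]
```

View pics/c7.png

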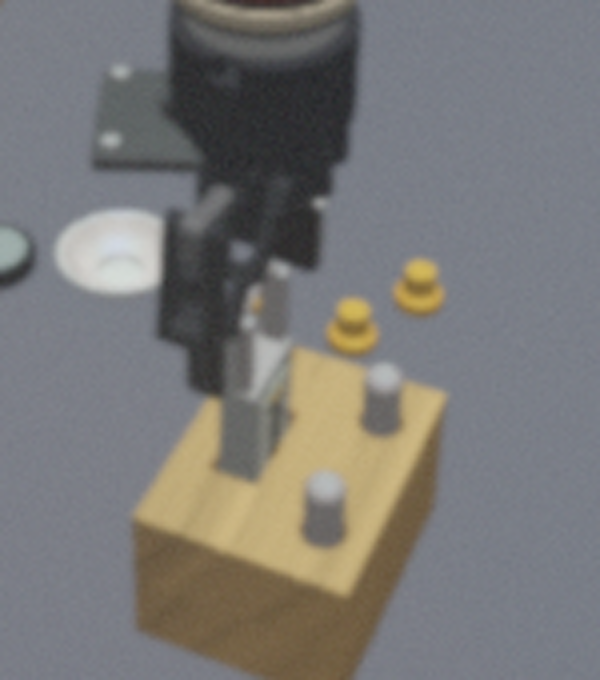

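Run:
```python
from h import *
d=load('s2');s,r=T()
for off in(.0425,.057):
  for w in(-.011,.011):
    P=s['tool_pos']+r.apply([off,w,-.013]); print(off,w,(proj(d,P)-[270,190])*4)
for w in (-.006,.006): print('leg outer bottom',(proj(d,[.4937,.1735,.123]+r.apply([.022,w,0]))-[270,190])*4,(proj(d,[.4937,.1735,.163]+r.apply([.022,w,0]))-[270,190])*4)
```

```text
0.0425 -0.011 [240.79880545 394.93353627]
0.0425 0.011 [193.04427501 378.89912109]
0.057 -0.011 [226.36957747 417.68978941]
0.057 0.011 [178.06498623 401.17026802]
leg outer bottom [248.53847298 396.50756275] [250.0693897  327.02198037]
leg outer bottom [223.30718184 388.04151403] [224.11335817 318.71996863]
```

```bash
python3 -m crank '[[0,0.05,0.2,0],[0,0,0,0],[0,0,0,0],[0,0,0,0],[0,0,0,0],[0,0,0,0],[0,0,0,0],[0,0,0,0]]' 0
python3 - <<'E'
from h import *
plan([.4937,.1735,.129],75.5)
d=snap('side','s3')
i=d['img'][190:360,270:420];cv2.imwrite('pics/c8.png',cv2.resize(i,None,fx=4,fy=4,interpolation=2)[:,:,::-1])
E
```

```text
time: 3.83
tool_pos: [0.4941, 0.1739, 0.1298]
tool_rot: [0.0, 0.791, 0.612, 0.0]
contact_force: [-0.1, -0.2, 3.6]
gripper_width: 0.503
t 3.83 tcp [0.4941 0.1739 0.1298] jaw 75.52 cm in tool [-0.04 -0.03  0.08] turn units 0.0 F [-0.14 -0.2   3.6 ] g 0.503 z [ 1.e-03  2.e-04 -1.e+00]
```

View pics/c8.png

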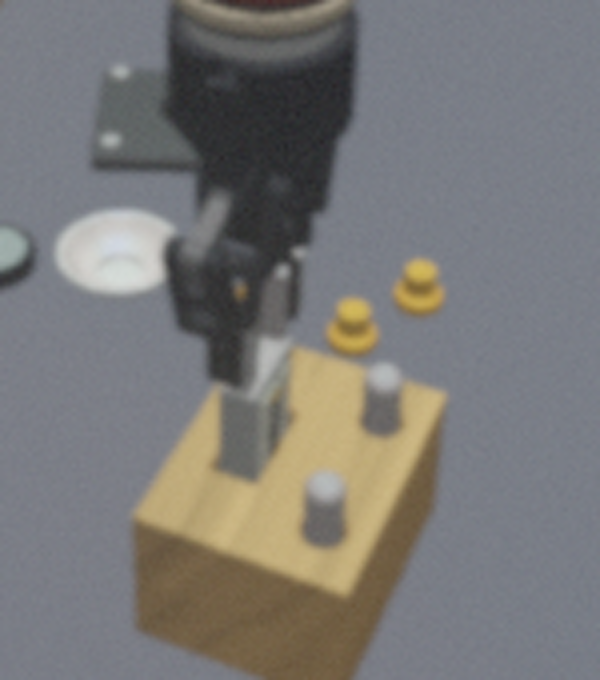

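```bash
python3 -m crank '[[0,0,-0.3,0],[0,0,-0.6,0],[0,0,-1,0],[0,0,-1.3,0],[0,0,-1.5,0],[0,0,-1.5,0],[0,0,-1.5,0],[0,0,-1.5,0],[0,0,-1.5,0],[0,0,-1.3,0]]' && python3 -m crank '[[0,0,0,0],[0,0,0,0],[0,0,0,0],[0,0,0,0]]'
python3 - <<'E'
from h import *
plan([.451,-.181,.25],98.3)
d=snap('side','s4')
i=d['img'][130:300,230:430];cv2.imwrite('pics/c9.png',cv2.resize(i,None,fx=4,fy=4,interpolation=2)[:,:,::-1])
E
```

```text
time: 4.72
tool_pos: [0.494, 0.1739, 0.2518]
tool_rot: [0.0, 0.791, 0.612, 0.001]
contact_force: [0.7, 0.3, -2.4]
gripper_width: 0.506
time: 5.05
tool_pos: [0.493, 0.1736, 0.2479]
tool_rot: [-0.001, 0.791, 0.612, -0.001]
contact_force: [0.9, 0.4, -2.1]
gripper_width: 0.502
t 5.05 tcp [0.493  0.1736 0.2479] jaw 75.52 cm in tool [-35.39   4.8   -0.19] turn units -3.8 F [ 0.95  0.43 -2.12] g 0.502 z [-2.4e-03 -5.0e-04 -1.0e+00]
```

View pics/c9.png

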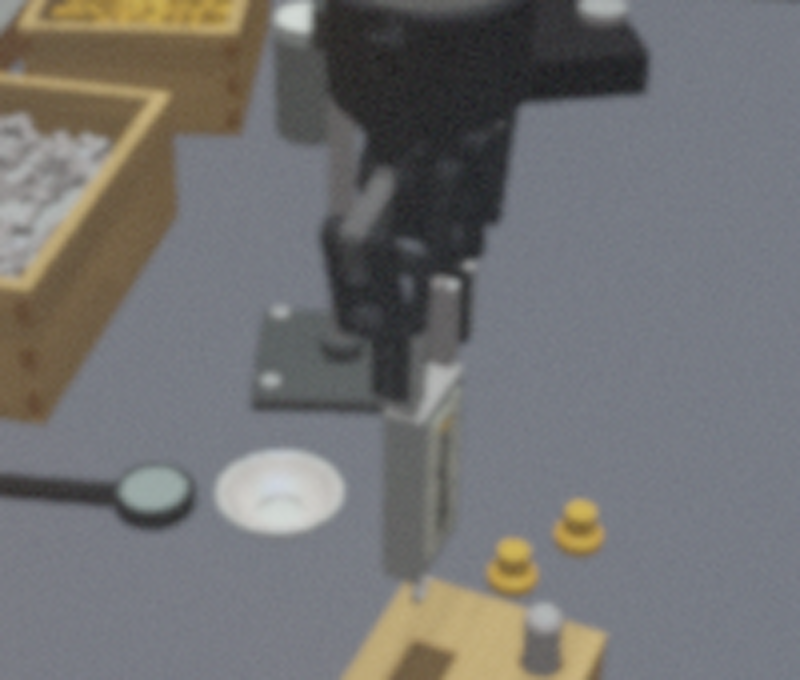

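```bash
python3 -m crank '[[-1,0.3,0,0],[-2,0.3,0,0],[-2.7,0.3,0,0],[-2.7,0.3,0,0],[-2.7,0.3,0,0],[-2.7,0.3,0,0],[-2.7,0.3,0,0],[-2.7,0.3,0,0],[-2.7,0.3,0,0],[-2.7,0.3,0,0]]' && python3 -m crank '[[-2.7,0.3,0,0],[-2.7,0.3,0,0],[-2,0.3,0,0],[-1.5,0.3,0,0],[-1,0.3,0,0],[-0.8,0.3,0,0],[0,0,0,-0.6],[0,0,0,-0.6],[0,0,0,-0.6],[0,0,0,-0.6]]' && python3 -m crank '[[0,0,0,-0.6],[0,0,0,-0.5],[0,0,0,-0.3],[0,0,0.5,0],[0,0,0.6,0],[0,0,0.6,0],[0,0,0.4,0],[0,0,0,0],[0,0,0,0],[0,0,0,0]]'
python3 - <<'E'
from h import *
plan([.451,-.181,.227],98.3)
d=snap('side','s5');e=snap('top','t5')
i=d['img'][70:220,270:420];cv2.imwrite('pics/c10.png',cv2.resize(i,None,fx=4,fy=4,interpolation=2)[:,:,::-1])
i=e['img'][140:280,340:480];cv2.imwrite('pics/c11.png',cv2.resize(i,None,fx=4,fy=4,interpolation=2)[:,:,::-1])
E
```

```text
time: 5.93
tool_pos: [0.4603, -0.0737, 0.2488]
tool_rot: [-0.0, 0.791, 0.612, -0.0]
contact_force: [-0.7, 0.1, -2.4]
gripper_width: 0.501
time: 6.77
tool_pos: [0.4519, -0.1798, 0.249]
tool_rot: [-0.0, 0.706, 0.708, -0.0]
contact_force: [0.5, 0.3, -1.8]
gripper_width: 0.507
time: 7.6
tool_pos: [0.452, -0.18, 0.2284]
tool_rot: [0.0, 0.654, 0.756, 0.0]
contact_force: [-0.4, 0.5, -1.7]
gripper_width: 0.505
t 7.6 tcp [ 0.452  -0.18    0.2284] jaw 98.31 cm in tool [-0.08 -0.11  0.14] turn units 0.0 F [-0.35  0.54 -1.7 ] g 0.505 z [ 1.e-04 -1.e-04 -1.e+00]
```

View pics/c10.png

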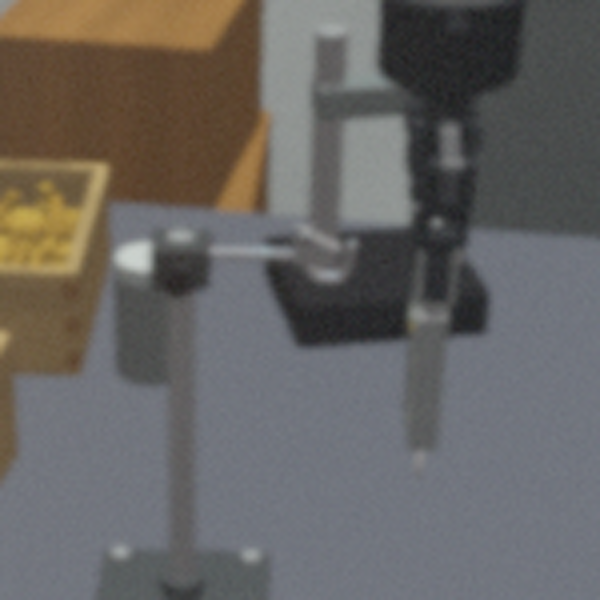

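View pics/c11.png

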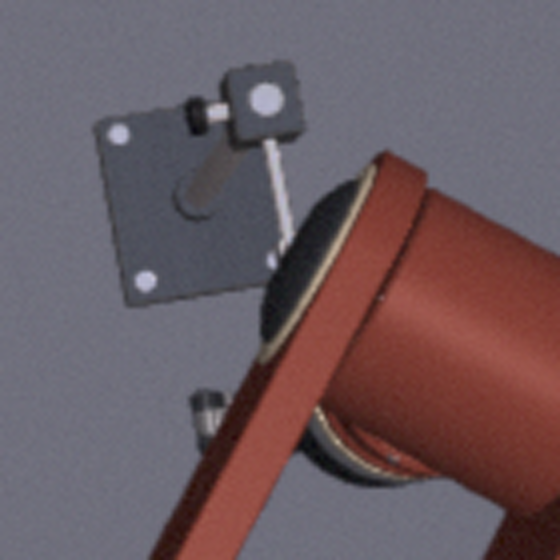

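Run:
```python
from h import *
d=load('s5');s,r=T()
c=lambda P:np.round((proj(d,P)-[270,70])*4,1)
t=s['tool_pos']; y=r.apply([1,0,0]);x=np.array([y[1],-y[0],0])  # post-like x
print('x',x)
for nm,zz in(('casetop',.023),('casebot',-.065)):
  for sx in(-.009,.009):
    print(nm,sx,c(t+[0,0,-.0298+zz]+sx*x+.022*y),c(t+[0,0,-.0298+zz]+sx*x-.022*y))
print('hook low',c(t+[0,0,-.0298-.094]),'bailtop',c(t+[0,0,.0372]))
seat=np.array([.5103,-.1722,.235])
print('seat',c(seat),'tip',c(seat-.0115*x+[0,0,.02]),'floor under',c(seat-[0,0,.006]))
print('column',c(seat+.085*x+[0,0,.025]),c(seat+.085*x-[0,0,.22]))
i=d['img'][70:200,310:400];cv2.imwrite('pics/c12.png',cv2.resize(i[35:,:],None,fx=8,fy=6,interpolation=2)[:,:,::-1])
```

```text
x [0.98949322 0.14457863 0.        ]
casetop -0.009 [448.4 317.3] [442.8 283.3]
casetop 0.009 [416.3 316.7] [411.7 282.7]
casebot -0.009 [437.1 451.6] [432.  414.5]
casebot 0.009 [406.3 450.9] [402.4 413.9]
hook low [416.2 473.6] bailtop [435.3 228.6]
seat [327.8 276.6] tip [349.7 244.7] floor under [327.4 286.1]
column [178.9 233.6] [180.7 587.9]
```

View pics/c12.png

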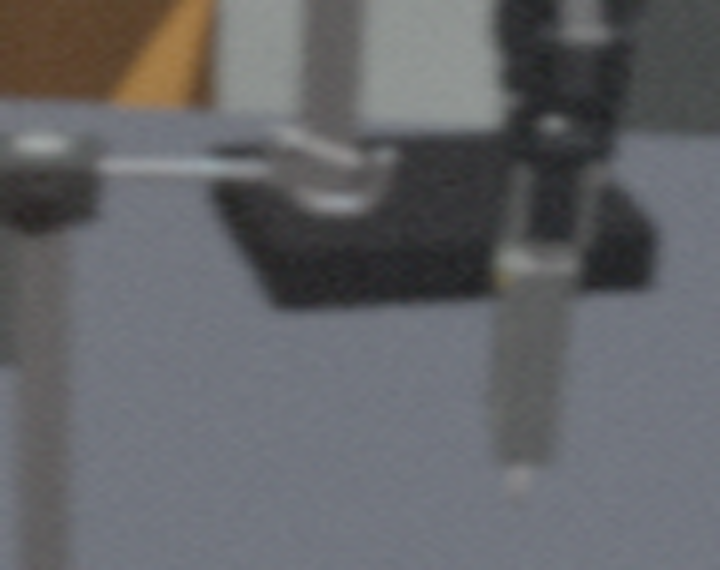

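Run:
```python
from h import *
plan([.5075,-.1727,.228],98.3)
```

```text
t 7.7 tcp [ 0.4521 -0.1801  0.2287] jaw 98.31 cm in tool [-0.07  5.59  0.07] turn units 0.0 F [ 0.09  0.02 -2.04] g 0.503 z [ 6.e-04 -3.e-04 -1.e+00]
```

```bash
python3 -m crank '[[0,0.4,0,0],[-0.05,0.7,0,0],[0,0.8,0,0],[0,0.8,0,0],[0,0.8,0,0],[0,0.7,0,0],[0,0.6,0,0],[0,0.5,0,0],[0,0.3,0,0],[0,0,0,0]]' && python3 -m crank '[[0,0,0,0],[0,0,0,0],[0,0,0,0]]'
python3 - <<'E'
from h import *
plan([.5075,-.1727,.228],98.3)
d=snap('side','s6')
i=d['img'][105:200,310:400];cv2.imwrite('pics/c13.png',cv2.resize(i,None,fx=8,fy=6,interpolation=2)[:,:,::-1])
s,r=T()
c=lambda P:np.round((proj(d,P)-[310,105])*[8,6],1)
t=s['tool_pos']; y=r.apply([1,0,0]);x=np.array([y[1],-y[0],0])
for nm,zz in(('casetop',.023),('casebot',-.065)):
  for sx in(-.009,.009):
    print(nm,sx,c(t+[0,0,-.0298+zz]+sx*x+.022*y),c(t+[0,0,-.0298+zz]+sx*x-.022*y))
E
```

```text
time: 8.53
tool_pos: [0.5079, -0.1723, 0.2282]
tool_rot: [-0.0, 0.654, 0.757, -0.0]
contact_force: [-0.2, -0.4, -1.6]
gripper_width: 0.503
time: 8.78
tool_pos: [0.5071, -0.1725, 0.2283]
tool_rot: [-0.0, 0.654, 0.756, -0.0]
contact_force: [0.9, 0.5, -1.8]
gripper_width: 0.503
t 8.78 tcp [ 0.5071 -0.1725  0.2283] jaw 98.3 cm in tool [-0.03  0.03  0.03] turn units 0.0 F [ 0.88  0.49 -1.82] g 0.503 z [-1.e-04 -1.e-04 -1.e+00]Traceback (most recent call last):
  File "<stdin>", line 10, in <module>
  File "<stdin>", line 6, in <lambda>
  File "h.py", line 14, in proj
    q=d['q']; c=R.from_quat([q[1],q[2],q[3],q[0]]).inv().apply(np.array(P)-d['p']); c=c*[1,-1,-1]
      ~^^^^^
KeyError: 'q'
```

View pics/c13.png

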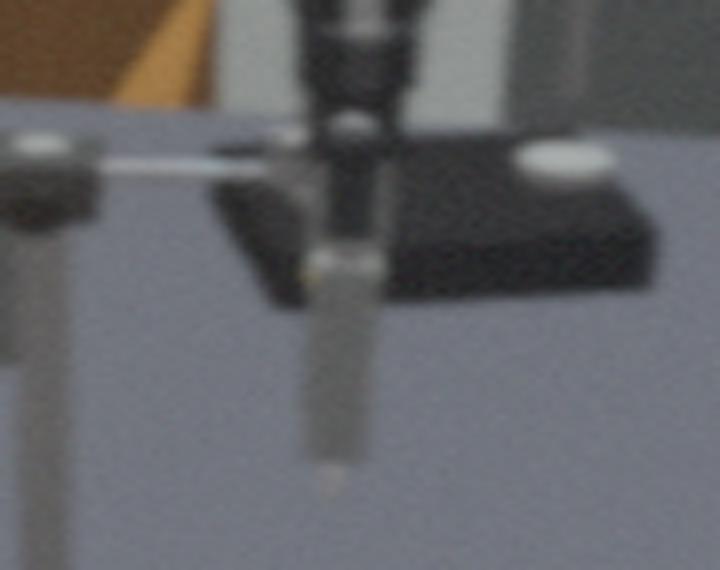

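```bash
python3 -m crank '[[0,0,0.15,0],[0,0,0.15,0],[0,0,0.15,0],[0,0,0.1,0],[0,0,0.1,0],[0,0,0.05,0],[0,0,0.05,0],[0,0,0.05,0],[0,0,0,0],[0,0,0,0]]'
python3 - <<'E'
from h import *
plan([.5075,-.1727,.228],98.3)
E
```

```text
time: 9.67
tool_pos: [0.5074, -0.1724, 0.2203]
tool_rot: [-0.0, 0.654, 0.757, -0.0]
contact_force: [-0.6, -0.3, -0.6]
gripper_width: 0.505
t 9.67 tcp [ 0.5074 -0.1724  0.2203] jaw 98.32 cm in tool [-0.03  0.01 -0.77] turn units 0.0 F [-0.55 -0.35 -0.65] g 0.505 z [-0. -0. -1.]
```

```bash
for k in 1; do python3 -m crank '[[0,0,0.05,0],[0,0,0.05,0],[0,0,0.05,0],[0,0,0.05,0],[0,0,0.05,0],[0,0,0.05,0],[0,0,0,0]]'; done
```

```text
time: 10.25
tool_pos: [0.5077, -0.1725, 0.2179]
tool_rot: [0.0, 0.654, 0.757, 0.0]
contact_force: [-0.1, -0.2, 0.8]
gripper_width: 0.504
```

```bash
python3 -m crank '[[0,0,0.05,0],[0,0,0.05,0],[0,0,0.05,0],[0,0,0.05,0],[0,0,0.05,0],[0,0,0.05,0],[0,0,0,0]]'
```

```text
time: 10.83
tool_pos: [0.5073, -0.1725, 0.2143]
tool_rot: [0.0, 0.654, 0.757, -0.0]
contact_force: [-0.0, -0.5, 0.9]
gripper_width: 0.505
```

```bash
python3 -m crank '[[0,0,0.05,0],[0,0,0.05,0],[0,0,0.05,0],[0,0,0.05,0],[0,0,0.05,0],[0,0,0.05,0],[0,0,0,0]]'
```

```text
time: 11.42
tool_pos: [0.5071, -0.1724, 0.211]
tool_rot: [-0.0, 0.654, 0.757, -0.0]
contact_force: [-1.6, 0.0, 2.0]
gripper_width: 0.507
```

```bash
python3 -m crank '[[0,0,0.05,0],[0,0,0.05,0],[0,0,0.05,0],[0,0,0.05,0],[0,0,0,0]]'
```

```text
time: 11.83
tool_pos: [0.5069, -0.1723, 0.2087]
tool_rot: [-0.001, 0.654, 0.756, -0.0]
contact_force: [-2.6, -0.7, 0.7]
gripper_width: 0.505
```

```bash
python3 -m crank '[[0,0,0.05,0],[0,0,0.05,0],[0,0,0.05,0],[0,0,0.05,0],[0,0,0,0]]'
```

```text
time: 12.25
tool_pos: [0.5069, -0.1723, 0.2066]
tool_rot: [-0.001, 0.654, 0.757, -0.0]
contact_force: [-4.4, -1.2, -0.5]
gripper_width: 0.5
```

```bash
python3 -m crank '[[0,0,0.05,0],[0,0,0.05,0],[0,0,0.05,0],[0,0,0,0],[0,0,0,0]]'
```

```text
time: 12.67
tool_pos: [0.5079, -0.1723, 0.2058]
tool_rot: [0.001, 0.654, 0.757, 0.001]
contact_force: [0.4, -0.5, -2.8]
gripper_width: 0.503
```

```bash
python3 -m crank '[[0,0,0.05,0],[0,0,0.05,0],[0,0,0,0],[0,0,0,0]]'
```

```text
time: 13.0
tool_pos: [0.5075, -0.1724, 0.2048]
tool_rot: [0.0, 0.654, 0.757, 0.0]
contact_force: [1.0, 0.1, -2.5]
gripper_width: 0.502
```

```bash
python3 -m crank '[[0,0,0.05,0],[0,0,0,0],[0,0,0.05,0],[0,0,0,0]]'
```

```text
time: 13.33
tool_pos: [0.5073, -0.1724, 0.2037]
tool_rot: [-0.0, 0.654, 0.757, -0.0]
contact_force: [1.1, -0.2, -1.8]
gripper_width: 0.504
```

```bash
python3 -m crank '[[0,0,0.05,0],[0,0,0,0],[0,0,0,0]]'
```

```text
time: 13.58
tool_pos: [0.5074, -0.1724, 0.2033]
tool_rot: [-0.0, 0.654, 0.757, 0.0]
contact_force: [-1.2, -0.3, -1.5]
gripper_width: 0.504
```

```bash
python3 -m crank '[[0,0,0.05,0],[0,0,0,0],[0,0,0,0]]'
```

```text
time: 13.83
tool_pos: [0.5074, -0.1724, 0.2028]
tool_rot: [0.0, 0.654, 0.757, 0.0]
contact_force: [0.3, -0.3, -1.9]
gripper_width: 0.5
```

```bash
python3 -m crank '[[0,0,0.05,0],[0,0,0,0],[0,0,0,0]]'
```

```text
time: 14.08
tool_pos: [0.5074, -0.1724, 0.2023]
tool_rot: [-0.0, 0.654, 0.757, -0.0]
contact_force: [-0.3, 0.4, -1.5]
gripper_width: 0.504
```

```bash
python3 -m crank '[[0,0,0.05,0],[0,0,0,0],[0,0,0,0]]'
```

```text
time: 14.33
tool_pos: [0.5074, -0.1723, 0.2017]
tool_rot: [-0.0, 0.654, 0.757, 0.0]
contact_force: [-0.5, 0.2, -2.0]
gripper_width: 0.505
```

```bash
python3 -m crank '[[0,0,0.05,0],[0,0,0,0],[0,0,0,0]]'
```

```text
time: 14.58
tool_pos: [0.5073, -0.1724, 0.2012]
tool_rot: [-0.0, 0.654, 0.757, -0.0]
contact_force: [0.1, 0.3, -1.4]
gripper_width: 0.504
```

Run:
```python
from h import *
d=snap('side','s7')
i=d['img'][105:200,310:400];cv2.imwrite('pics/c14.png',cv2.resize(i,None,fx=8,fy=6,interpolation=2)[:,:,::-1])
```

```text
(no output)
```

View pics/c14.png

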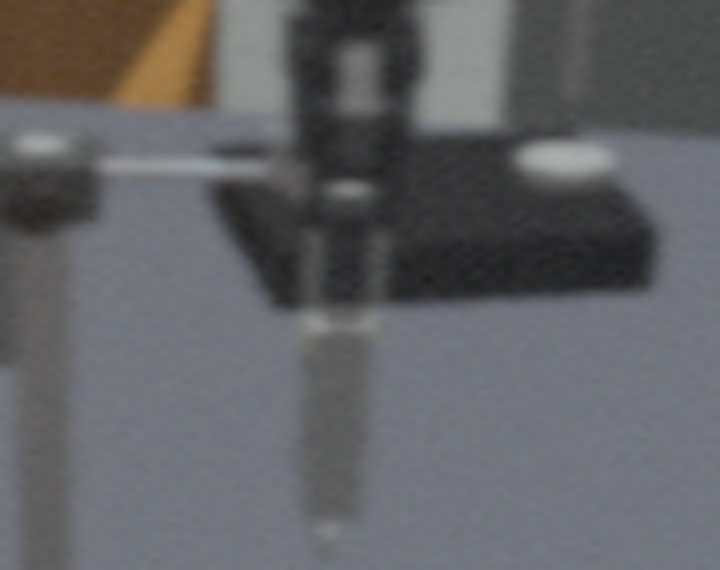

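```bash
python3 -m crank '[[0,0,0.05,0],[0,0,0,0],[0,0,0,0]]'
```

```text
time: 14.88
tool_pos: [0.5074, -0.1724, 0.2009]
tool_rot: [0.0, 0.654, 0.757, 0.0]
contact_force: [0.3, 0.3, -2.6]
gripper_width: 0.505
```

```bash
python3 -m crank '[[0,0,0.05,0],[0,0,0,0],[0,0,0,0]]'
```

```text
time: 15.13
tool_pos: [0.5075, -0.1725, 0.2006]
tool_rot: [0.0, 0.654, 0.757, 0.0]
contact_force: [-0.8, 0.2, -0.6]
gripper_width: 0.502
```

```bash
python3 -m crank '[[0,0,0.05,0],[0,0,0,0],[0,0,0,0]]'
```

```text
time: 15.38
tool_pos: [0.5076, -0.1725, 0.2005]
tool_rot: [0.0, 0.654, 0.757, 0.0]
contact_force: [-1.7, 1.0, 2.7]
gripper_width: 0.502
```

```bash
python3 -m crank '[[0,0,0.05,0],[0,0,0,0],[0,0,0,0]]'
```

```text
time: 15.63
tool_pos: [0.5076, -0.1725, 0.2003]
tool_rot: [0.0, 0.654, 0.757, 0.0]
contact_force: [-1.9, 0.9, 5.1]
gripper_width: 0.504
```

```bash
python3 -m crank '[[0,0,0.05,0],[0,0,0,0],[0,0,0,0],[0,0,0,0]]'
```

```text
time: 15.97
tool_pos: [0.5076, -0.1725, 0.2002]
tool_rot: [0.0, 0.654, 0.757, 0.0]
contact_force: [-4.3, 0.5, 7.8]
gripper_width: 0.506
```

```bash
python3 -m crank '[[0,0,0,0],[0,0,0,0],[0,0,0,0]]';python3 -m crank '[[0,0,0,0],[0,0,0,0],[0,0,0,0],[0,0,0,0],[0,0,0,0]]'
```

```text
time: 16.22
tool_pos: [0.5077, -0.1725, 0.2002]
tool_rot: [0.001, 0.654, 0.757, 0.0]
contact_force: [-3.2, 1.8, 7.7]
gripper_width: 0.503
time: 16.63
tool_pos: [0.5077, -0.1725, 0.2003]
tool_rot: [0.001, 0.654, 0.757, 0.0]
contact_force: [-4.0, 2.1, 6.4]
gripper_width: 0.508
```

```bash
python3 -m crank '[[0,-0.03,0.02,0],[0,-0.03,0,0],[0,0,0,0],[0,0,0,0],[0,0,0,0]]';python3 -m crank '[[0,0,0,0],[0,0,0,0],[0,0,0,0],[0,0,0,0],[0,0,0,0],[0,0,0,0]]'
```

```text
time: 17.05
tool_pos: [0.5076, -0.1725, 0.2002]
tool_rot: [0.001, 0.654, 0.757, 0.001]
contact_force: [-1.6, 2.4, 6.2]
gripper_width: 0.505
time: 17.55
tool_pos: [0.5076, -0.1725, 0.2002]
tool_rot: [0.001, 0.654, 0.757, 0.001]
contact_force: [-0.6, 1.9, 6.4]
gripper_width: 0.504
```

```bash
python3 -m crank '[[0,0,0.035,0],[0,0,0,0],[0,0,0,0],[0,0,0,0],[0,0,0,0]]';python3 -m crank '[[0,0,0,0],[0,0,0,0],[0,0,0,0],[0,0,0,0],[0,0,0,0],[0,0,0,0],[0,0,0,0],[0,0,0,0]]'
```

```text
time: 17.97
tool_pos: [0.5077, -0.1725, 0.2002]
tool_rot: [0.001, 0.654, 0.757, 0.001]
contact_force: [-2.6, 2.3, 8.6]
gripper_width: 0.506
time: 18.63
tool_pos: [0.5076, -0.1726, 0.2002]
tool_rot: [0.001, 0.654, 0.757, 0.001]
contact_force: [-2.0, 2.1, 7.5]
gripper_width: 0.505
```

```bash
python3 -m crank '[[0,0,-0.05,0],[0,0,-0.05,0],[0,0,-0.05,0],[0,0,-0.02,0],[0,0,0,0],[0,0,0,0]]'
```

```text
time: 19.13
tool_pos: [0.5073, -0.1725, 0.2004]
tool_rot: [0.001, 0.654, 0.757, 0.0]
contact_force: [2.3, 1.3, 4.1]
gripper_width: 0.501
```

```bash
python3 -m crank '[[0,0.03,-0.05,0],[0,0,-0.03,0],[0,0,0,0],[0,0,0,0]]'
```

```text
time: 19.47
tool_pos: [0.507, -0.1725, 0.2005]
tool_rot: [-0.0, 0.654, 0.757, -0.0]
contact_force: [2.7, -0.0, 2.0]
gripper_width: 0.505
```

```bash
python3 -m crank '[[0,0.04,-0.05,0],[0,0,-0.03,0],[0,0,0,0],[0,0,0,0]]'
```

```text
time: 19.8
tool_pos: [0.5068, -0.1723, 0.2007]
tool_rot: [-0.001, 0.654, 0.756, -0.0]
contact_force: [0.6, -1.1, -0.4]
gripper_width: 0.507
```

```bash
python3 -m crank '[[0,0,0,0],[0,0,0,0],[0,0,0,0],[0,0,0,0],[0,0,0,0],[0,0,0,0]]' 0.75
python3 - <<'E'
from h import *
d=snap('side','s8')
i=d['img'][105:200,310:400];cv2.imwrite('pics/c15.png',cv2.resize(i,None,fx=8,fy=6,interpolation=2)[:,:,::-1])
E
```

```text
time: 20.3
tool_pos: [0.5075, -0.1724, 0.2017]
tool_rot: [0.0, 0.654, 0.757, 0.0]
contact_force: [-0.1, 0.7, -0.4]
gripper_width: 0.749
```

View pics/c15.png

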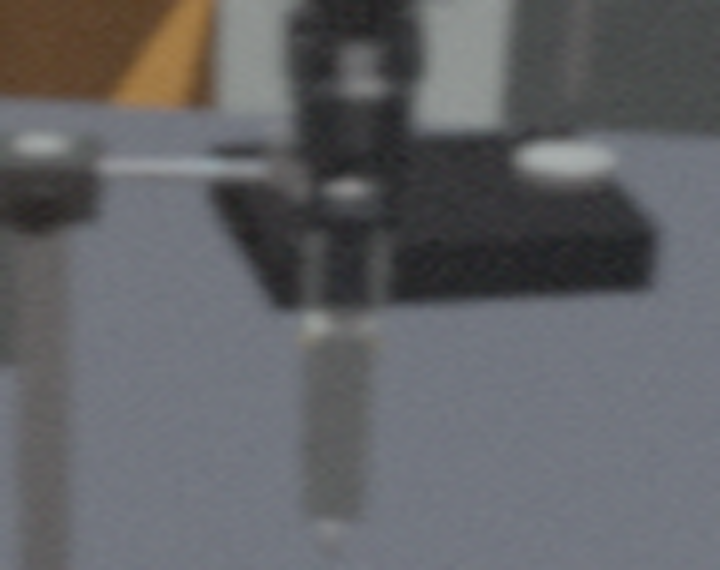

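```bash
python3 -m crank '[[0,0,0,0],[0,0,0,0],[0,0,0,0],[0,0,-0.4,0],[0,0,-0.7,0],[0,0,-1,0],[0,0,-1.2,0],[0,0,-1.5,0],[0,0,-1.5,0],[0,0,-1.5,0]]' 1;python3 -m crank '[[0,0,-1.5,0],[0,0,-1.5,0],[0,-1,-1.5,0],[0,-2,-1,0],[0,-2,0,0],[0,-2,0,0],[0,-2,0,0],[0,-1,0,0],[0,0,0,0],[0,0,0,0]]'
python3 - <<'E'
from h import *
d=snap('side','s9')
i=d['img'][105:200,310:400];cv2.imwrite('pics/c16.png',cv2.resize(i,None,fx=8,fy=6,interpolation=2)[:,:,::-1])
d=snap('top','t9')
E
```

```text
time: 21.18
tool_pos: [0.5078, -0.1725, 0.282]
tool_rot: [0.001, 0.654, 0.757, 0.0]
contact_force: [0.2, -0.6, -0.3]
gripper_width: 0.999
time: 22.02
tool_pos: [0.4088, -0.187, 0.3356]
tool_rot: [0.001, 0.654, 0.756, 0.0]
contact_force: [-0.7, -0.2, 0.4]
gripper_width: 1.002
```

View pics/c16.png

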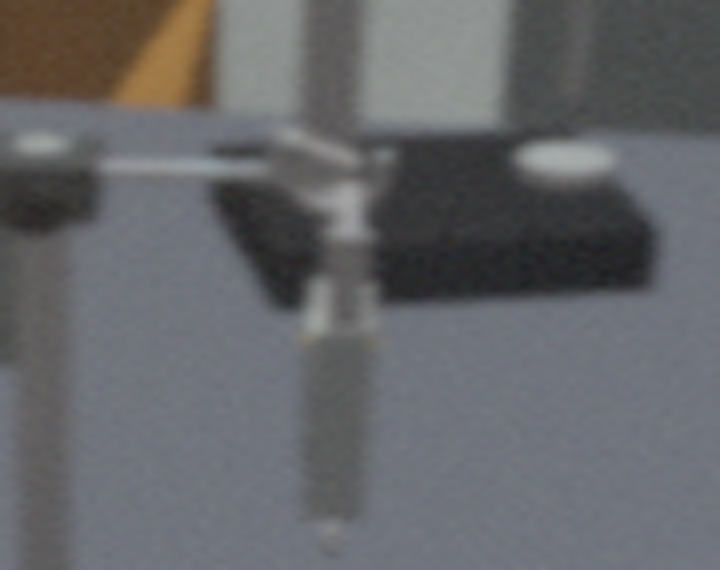

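View pics/t9.png

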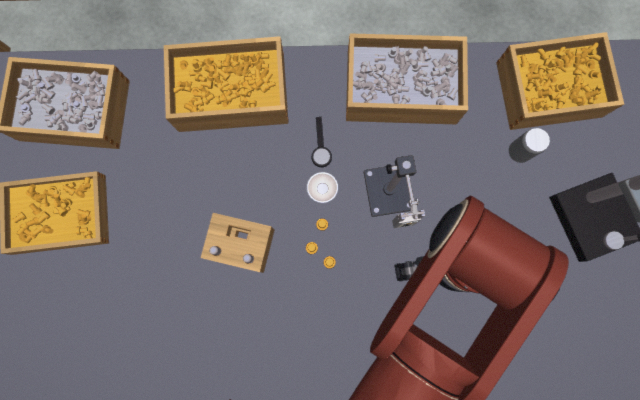

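```bash
python3 -m crank '[[0,0,0,0],[0,0,0,0],[0,0,0,0],[0,0,0,0],[0,0,0,0],[0,0,0,0],[0,0,0,0],[0,0,0,0],[0,0,0,0],[0,0,0,0]]';python3 -m crank '[[0,0,0,0],[0,0,0,0],[0,0,0,0],[0,0,0,0],[0,0,0,0],[0,0,0,0],[0,0,0,0],[0,0,0,0],[0,0,0,0],[0,0,0,0]]'
python3 - <<'E'
from h import *
I=[snap('side','w%d'%k)['img'][105:200,310:400].astype(float) for k in range(4)]
o=load('s9')['img'][105:200,310:400].astype(float)
for i in I: print(np.abs(i-I[0]).mean(),np.abs(i-o).mean(), np.abs(cv2.blur(i-o,(3,3))).max())
i=I[0].astype(np.uint8);cv2.imwrite('pics/c17.png',cv2.resize(i,None,fx=8,fy=6,interpolation=2)[:,:,::-1])
e=snap('top','w9');i=e['img'][150:240,370:440];cv2.imwrite('pics/c18.png',cv2.resize(i,None,fx=6,fy=6,interpolation=2)[:,:,::-1])
E
```

```text
time: 22.95
tool_pos: [0.4085, -0.1868, 0.3346]
tool_rot: [0.0, 0.654, 0.757, -0.0]
contact_force: [-0.2, 0.4, 0.7]
gripper_width: 1.001
time: 23.78
tool_pos: [0.4085, -0.1868, 0.3345]
tool_rot: [-0.0, 0.654, 0.757, 0.0]
contact_force: [-0.2, -0.2, -0.0]
gripper_width: 0.995
0.0 1.9134892787524367 4.555555555555555
1.932514619883041 1.9332553606237817 4.777777777777778
1.8929434697855752 1.9304873294346978 5.111111111111111
1.898635477582846 1.9088888888888889 4.222222222222222
```

View pics/c17.png

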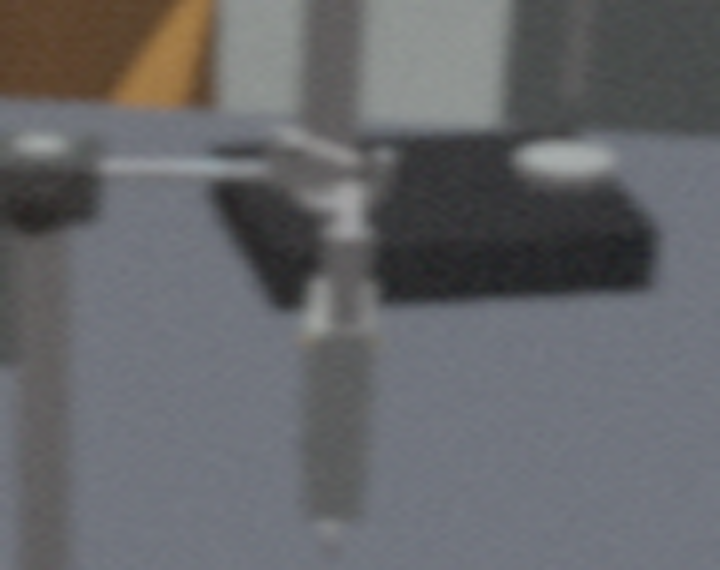

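View pics/c18.png

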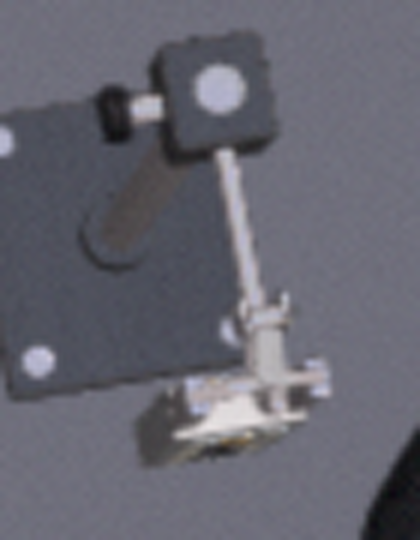

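Run:
```python
from h import *
m=np.mean([snap('top','v%d'%k)['img'].astype(float) for k in range(3)],0)
i=m[195:225,395:430].astype(np.uint8);j=load('top0')['img'][195:225,395:430]
cv2.imwrite('pics/c19.png',cv2.resize(np.hstack([i,j]),None,fx=11,fy=11,interpolation=2)[:,:,::-1])
```

```text
(no output)
```

View pics/c19.png

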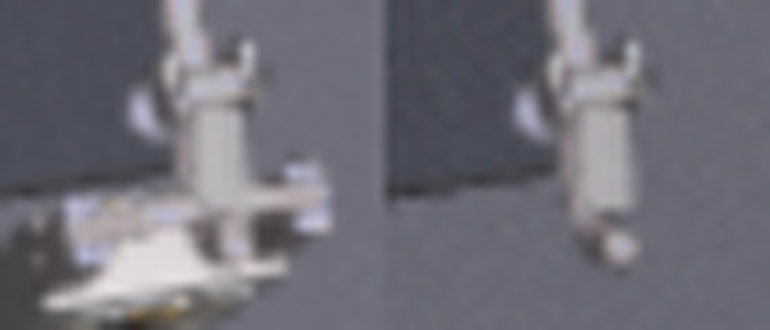

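Run:
```python
from plant import manip
print(manip.job_done(), manip.state()['time'])
```

```text
the job is handed in; nothing more can be done
the job is handed in; nothing more can be done
```

The balance is hanging by its bail on the weighing post's hook with the latch shut over it, and I handed the job in at about 24 s of the 54 s allowed. The hand-in gives no verdict, so I can't say whether it passed.

**What I did**
- I gripped the bail's legs, lifted the balance out of the block and brought it in over the hook tip.
- I pressed the bail past the latch, which took about 5 N. The force then dropped away, which I took as the snap.
- I felt the seat at about 238 mm, 3 mm above nominal but within the stated ±4 mm.
- I tugged for about three seconds. The load on the hook, weight included, read about 8.5 to 11 N against the 15 N limit. I then eased off, let go and backed away.

**Last checks**
- **Latch:** both views show the tongue where it was at the start, lying over the bail's bar.
- **Balance:** it hangs upright, and pictures taken about 2 s apart show no movement.
- **Other objects:** to the eye, the gauges, bushes, loupe and pan are where they were at the start. I did not measure them again.

**Did not fully agree**
- During the tug there was also a sideways force of 2 to 4 N, and some remained as I eased off. By my estimate the total on the hook stayed under about 12 N.
- The tug crept down from about 8 N to 6 N, so I topped it up once, to a little over 8 N.
- The latch angle could not be read as a number, so "shut" rests on the pictures and the force drop.

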